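# Place a skeleton mount on its marked spot and label it

### The job

Without lifting it or touching the skeleton, push the mounted bird skeleton by its stepped wooden base until it sits squarely inside the four tape corners. Then slide the ejector tab all the way so that the metal label bar comes part-way out of its holder, draw the bar right out, lay it flat on the open bench and let go, so that you can take it afresh by its two ends. Set it flat in the middle of the base's low ledge, lengthwise along the step, leaving the mount on its spot and the other things on the bench undisturbed.

Things in the scene. Friction and masses are not known exactly. Their poses are not given: they have to be found in the camera images.
- mount: loose stepped dark wood base, 0.45 to 0.9 kg, with a bird skeleton fixed on it. 150 mm (its x) by 140 mm (its y), too wide to grip. A ledge 25 mm high runs along its -x edge (x -75 to -39 mm); behind it the upper tier is 43 mm high (x -39 to +75). Origin: centre of the underside, z up. Starts 70 mm or more from the spot, nearer the robot, ledge toward the robot within 0.25 rad.
- ledge (a point): middle of the ledge's top face on the mount: at x = -57 mm, y = 0, z = 25 mm of the mount's frame; same axes as the mount. The ledge is 36 mm deep, 140 mm wide.
- skeleton: the fragile bird skeleton fixed on the mount's upper tier; axes as the mount's. In the mount's frame it occupies x from 0 to +60 mm, y within 20 mm of the middle, and rises to 180 mm above the bench. The robot must not touch it.
- spot: target: four L-shaped corners of white tape flat on the bench round a 162 by 152 mm rectangle, 6 mm larger all round than the base. Origin: its centre at bench level; x, y along its sides, x away from the robot within 0.12 rad. The mount belongs here with its origin on this origin and its x along this x, ledge toward the robot.
- holder: dark steel holder fixed to the bench: two rails 110 mm long (its x -48 to +62 mm), 20 mm high, 26 mm apart, 50 mm wide over all, no floor; the mouth at x = -48 mm opens to -x. A bridge near the mouth (x -46 to -28 mm) rises to 24 mm. Origin: on the bench midway between the rails; x along the rails.
- ejector (a joint): sprung ejector slide behind the label bar: 0 at rest, 0.042 m at its stop, growing as the tab goes toward the mouth (-x of the holder). Takes 2 N at first, 5 N at the end, springs back by itself. At its stop the bar stands about 41 mm out of the mouth, its tail still between the rails.
- tab (a point): top middle of the ejector's upright steel tab: 30 mm wide across the rails, 10 mm thick along them, standing 20 to 55 mm above the bench. At rest it is at x = +24.5 mm of the holder; the rear face (to push on) is 5 mm behind this point (+x), with open space behind it above the rails.
- label_bar: loose plain aluminium bar, 64 mm (its x) by 24 mm (its y) by 18 mm high, about 75 g. Origin: centre of its underside. It starts between the holder's rails, on the bench, its x along the rails, its centre 14 mm from the holder's origin toward the mouth. Once the mount is on its spot, the bench about 0.45 m straight ahead of the robot is clear for laying the bar down.
- jar: bystander: small capped jar, 52 mm across, 70 mm high; origin under its centre
- carton: bystander: cardboard box 100 x 80 x 60 mm; origin under its centre
- brush: bystander: brush lying on the bench
- skull: bystander: small skull on a 90 x 70 mm wooden foot, about 90 mm high; origin under its centre
- caliper: bystander: steel caliper 150 mm long lying on the bench
- bone: bystander: single long bone, 120 mm, lying on the bench
Mind the look-alikes: they are no part of the job. Several things look just like the label_bar: the one meant starts farthest from the robot's base.

How it is judged:
By the outcome, as a careful person would: the job done as asked, in the order asked, and still so for the second after the job is handed in, with the robot touching nothing.
It also fails if it takes over 72 s, if anything falls off the work surface, if the arm or the gripper's body presses on something with over 40 N, if the wrist force passes 120 N, or if a joint passes its speed limit or range.

### The arm

A 7-joint arm with a two-finger parallel gripper is mounted at the origin on the work surface. World frame = base frame: x ahead of the robot, y to its left, z up, the work surface at z = 0. Lengths are in m, angles in rad, forces in N, time in s.
With the tool pointing down it reaches from about 0.4 to 0.85 m from the base axis. Payload 4.5 kg.
Tool frame: the origin (TCP) lies between the finger pads; the fingertips stand 8 mm ahead of it and the grasp point (between the pads) lies 11 mm behind it; z points along the fingers, x is the direction in which the jaws open and shut, and the axes are right-handed (so a half turn about z gives the same grasp; the last joint's range is limited). The gripper opens to 85 mm and grips with 20 to 120 N. Pads are 22 mm wide; open, the fingers measure 114 mm over their backs; the gripper's body (76 mm by 85 mm) begins 54 mm behind the grasp point. The pads swing forward as they close: fully open they stand 13 mm farther back than shut.
Start: joints at [1.316, 0.689, -0.195, 1.565, 0.157, 0.902, -0.215], TCP at [0.178, -0.599, 0.239] pointing down, gripper open.
Joint ranges: [-3.01, 3.01], [-0.46, 2.08], [-1.47, 1.51], [0.13, 2.56], [-1, 4.14], [0.04, 2.09], [-2.66, 2.66]. Speed limits (rad/s): [2.57, 2.57, 3.14, 3.14, 3.14, 3.14, 3.14].

### API

Orientations are given as a 3x3 rotation matrix whose columns are the frame's x, y, z axes.
In Python, from workcell import manip, eyes gives the robot as it stands. The module is installed in compiled form; this text tells all that it offers.
- The arm moves only by the tool drive_tool, never from a script. Its argument "moves" is a list of rows, each a list of 5 numbers: the finger opening in m, from 0 to 0.0854, then the shift along the world's x, y, z in m, then the turn about the world's z in rad. In form: [[jaw, dx, dy, dz, roll], ...]. A call has 1 to 5 rows; each row is the pose to reach, as a shift and turn from the pose commanded when the call began; what a row does not reach only later rows make up. A row lasts 1/8 s, in which the tool goes at most 62.5 mm and 10.7 degrees, less where a joint would pass 70% of its speed; a pose out of reach is approached as far as the arm can. A call with a gripper value outside its range is refused whole. The fingers move at their own pace and stop on an object; the grip force is fixed at half the most. Time passes only in rows, so rows that repeat a pose let the fingers close. It gives the time, the measured TCP pose, the force and the opening at its end, in the units of the state.
- manip.get_state(): the state, without advancing time (a new reading comes with each control period).
- eyes.camera(name): name is "scene" or "top" or "wrist"; returns the picture (480x640x3 uint8, red, green, blue); there is no depth.
- eyes.get_calibration(name): a dict with "K" (3x3 intrinsics, pixels), "extrinsics" (4x4, takes a point from camera to world coordinates). Camera axes: x right, y down, z forward; pixel columns grow to the right and rows downward; lengths in m; the calibration is good to about 2 mm. A picture is of the moment at which its call begins: read the wrist's pose just before it. get_calibration takes no time and is no camera call; for the wrist camera it gives the pose at the moment of the call.
- manip.finish_job(): hands the job in, once; it reports no verdict.
The state is a dict: "time_s": time; "q": joint angles; "qvel": joint speeds; "effort": joint torques, N m; "position": TCP position; "tcp_rot": TCP orientation; "wrist_force": force on the tool from outside, world axes, zero at the start; "wrist_torque": the same for the moment, N m; "grip_width": finger opening in m.
Only numpy, scipy, OpenCV 4.12 (cv2) and the standard library are available. Lean on these libraries where they do the work, as an engineer would, in place of code of your own. Each camera call takes 0.05 s, during which the arm holds its last target. There are 200 camera calls.

## Working session

There is one attempt and no reset: what is moved stays moved. The work goes in short steps, Python scripts to look and compute and a tool call to move; the robot and the scene stay as the last step left them, time stands still between calls to the robot, and variables do not carry over. Pictures are saved under pics/ and viewed, about 8 in all and at most 12, crops included, and the job is handed in when it is done.

Besides the shell and the picture viewer there is one more tool, called after "Emit:" as a command line: name --pt "numbers of a row" for each row, then --argument value for the rest. drive_tool: Moves the arm, as the interface text tells. Its arguments: {"type":"object","properties":{"moves":{"type":"array","items":{"type":"array","items":{"type":"number"}}}},"required":["moves"]}

```bash
mkdir -p pics
cat > h.py <<'E'
import numpy as np, cv2
from workcell import manip, eyes
def snap(n,f,crop=None,s=1):
    c=eyes.get_calibration(n); im=eyes.camera(n); np.savez('pics/'+f+'.npz',K=c['K'],E=c['extrinsics'],im=im)
    o=im[...,::-1]
    if crop: o=o[crop[1]:crop[3],crop[0]:crop[2]]
    cv2.imwrite('pics/'+f+'.png',cv2.resize(o,None,fx=s,fy=s,interpolation=cv2.INTER_CUBIC))
def crop(f,g,c,s):
    im=np.load('pics/'+f+'.npz')['im'][...,::-1]
    cv2.imwrite('pics/'+g+'.png',cv2.resize(im[c[1]:c[3],c[0]:c[2]],None,fx=s,fy=s,interpolation=cv2.INTER_CUBIC))
def w(f,u,v,z=0.):
    d=np.load('pics/'+f+'.npz'); E=d['E']; r=E[:3,:3]@np.linalg.solve(d['K'],[u,v,1.]); t=E[:3,3]
    return t+r*(z-t[2])/r[2]
def px(f,p):
    d=np.load('pics/'+f+'.npz'); E=np.linalg.inv(d['E']); q=d['K']@(E[:3,:3]@np.array(p)+E[:3,3]); return q[:2]/q[2]
def st():
    s=manip.get_state(); print(s['time_s'],np.round(s['position'],4),np.round(s['wrist_force'],1),s['grip_width'],np.round(s['q'],2)); print(np.round(s['tcp_rot'],3)); return s
E
python3 - <<'E'
from h import *
st()
for n in('top','scene'):
    snap(n,n+'0'); c=eyes.get_calibration(n); print(c['K'],c['extrinsics'])
E
```

```text
0.0 [ 0.1778 -0.5985  0.2385] [-0.3 -0.5  0.4] 0.08522881835222249 [ 1.32  0.69 -0.19  1.57  0.16  0.9  -0.22]
[[ 0.285 -0.959 -0.001]
 [-0.959 -0.285  0.002]
 [-0.002  0.    -1.   ]]
[[546.85969943   0.         325.56561868]
 [  0.         546.85969943 237.18999859]
 [  0.           0.           1.        ]] [[-0.01048441 -0.99641153  0.08398896  0.45059181]
 [-0.99990105  0.00965904 -0.01022738  0.00691734]
 [ 0.00937942 -0.08408787 -0.9964142   1.26931269]
 [ 0.          0.          0.          1.        ]]
[[473.47347591   0.         321.57656447]
 [  0.         473.47347591 238.24073925]
 [  0.           0.           1.        ]] [[ 0.62786141  0.57330523 -0.52641349  1.12484438]
 [ 0.77811008 -0.47824642  0.40721622 -0.47073101]
 [-0.01829618 -0.665283   -0.74636705  0.89004687]
 [ 0.          0.          0.          1.        ]]
```

View pics/top0.png

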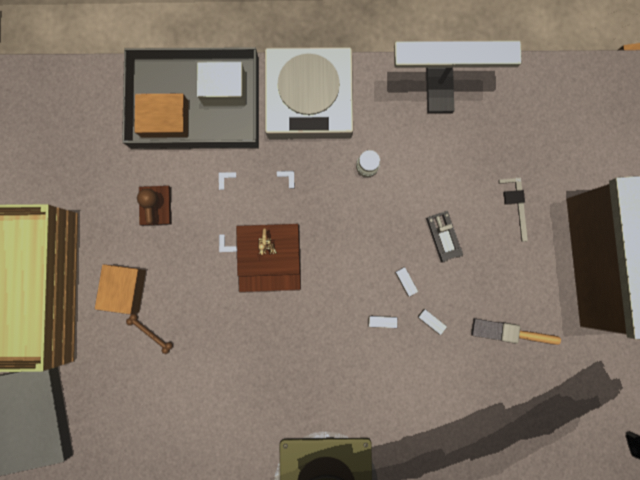

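View pics/scene0.png

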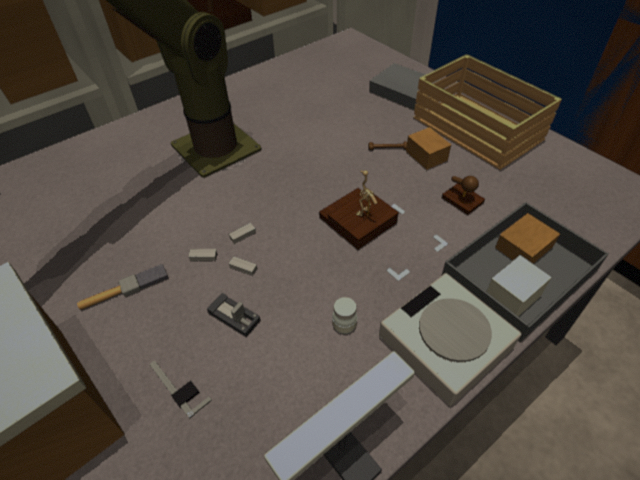

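Top view: mount at about (268,257), tape corners at (227,180), (286,179), (228,243), holder at (444,237), and three look-alike bars nearer the robot. I'll enlarge both areas.

Run:
```python
from h import *
import numpy as np
d=np.load('pics/top0.npz')['im'][...,::-1]
a=cv2.resize(d[165:300,205:310],None,fx=4.4,fy=4.4,interpolation=cv2.INTER_CUBIC)
b=cv2.resize(d[200:280,415:475],None,fx=5.5,fy=5.5,interpolation=cv2.INTER_CUBIC)
o=np.zeros((600,800,3),np.uint8); o[:a.shape[0],:a.shape[1]]=a[:600]; o[:b.shape[0],470:800]=b
cv2.imwrite('pics/c1.png',o)
```

```text
(no output)
```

View pics/c1.png

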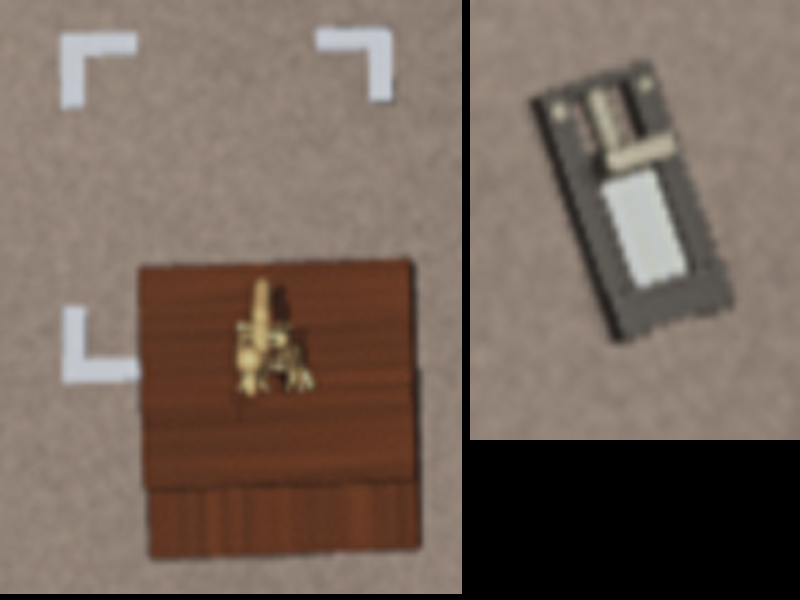

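Run:
```python
from h import *
A=lambda u,v,z:w('top0',205+u/4.4-.4,165+v/4.4-.4,z)[:2]
B=lambda u,v,z:w('top0',415+(u-470)/5.5-.4,200+v/5.5-.4,z)[:2]
def fit(obj,P):
    o=np.array(obj);P=np.array(P);oc=o.mean(0);pc=P.mean(0);a=o-oc;b=P-pc
    th=np.arctan2((a[:,0]*b[:,1]-a[:,1]*b[:,0]).sum(),(a*b).sum());R=np.array([[np.cos(th),-np.sin(th)],[np.sin(th),np.cos(th)]])
    t=pc-R@oc; print('pose',t.round(4),'th',th.round(3),'res mm',((P-(o@R.T+t))*1e3).round(1).tolist());
print('spot');fit([[.081,.076],[.081,-.076],[-.081,.076]],[A(84,54,0),A(370,48,0),A(86,358,0)])
print('mount');fit([[.075,.07],[.075,-.07],[-.039,.07],[-.039,-.07],[-.075,.07],[-.075,-.07]],[A(138,268,.043),A(412,260,.043),A(144,488,.043),A(414,484,.043),A(150,558,.025),A(420,548,.025)])
print('holder');fit([[.062,.025],[.062,-.025],[-.048,-.025],[-.048,.025]],[B(532,100,.02),B(650,62,.02),B(733,305,.022),B(618,340,.022)])
print('tab',B(640,153,.055),'bar',B(645,228,.018))
for n,u,v in[('jar',369,160),('bar1',383,322),('bar2',432,321),('bar3',406,282),('skull',154,205),('scale',308,90)]:print(n,w('top0',u,v,.02)[:2].round(3))
```

```text
spot
pose [0.6217 0.1544] th 0.012 res mm [[0.2, 0.1], [0.2, -0.4], [-0.4, 0.2]]
mount
pose [0.5097 0.1243] th 0.018 res mm [[-1.1, 0.1], [-0.9, -0.0], [0.5, -1.2], [-1.4, 1.8], [0.9, -1.0], [2.0, 0.3]]
holder
pose [ 0.5488 -0.2805] th 0.303 res mm [[-2.0, 0.7], [-1.3, -1.5], [1.3, 0.1], [2.1, 0.7]]
tab [ 0.57227845 -0.27402948] bar [ 0.54445329 -0.28377194]
jar [ 0.735 -0.109]
bar1 [ 0.362 -0.134]
bar2 [ 0.363 -0.245]
bar3 [ 0.452 -0.188]
skull [0.634 0.387]
scale [0.903 0.032]
```

Emit:
drive_tool --pt "0.085 0.06 0.06 0 0.18" --pt "0.085 0.11 0.12 0 0.36" --pt "0.085 0.16 0.18 0 0.54" --pt "0.085 0.22 0.24 0 0.72" --pt "0.085 0.27 0.3 0 0.9"

```text
time_s: 0.72
position: [0.3887, -0.366, 0.2392]
tcp_rot: [[0.93, -0.367, 0.0], [-0.367, -0.93, -0.0], [0.0, 0.0, -1.0]]
wrist_force: [1.2, -0.3, 0.8]
grip_width: 0.0853
```

Emit:
drive_tool --pt "0.085 0.02 0.06 0 0.18" --pt "0.085 0.04 0.12 0 0.36" --pt "0.085 0.06 0.18 0 0.393" --pt "0.085 0.06 0.24 0 0.393" --pt "0.085 0.06 0.31 0 0.393"

```text
time_s: 1.35
position: [0.4476, -0.0631, 0.2391]
tcp_rot: [[1.0, 0.011, 0.0], [0.011, -1.0, 0.0], [0.0, -0.0, -1.0]]
wrist_force: [1.2, 1.0, 0.4]
grip_width: 0.0848
```

```bash
python3 -c "
from h import *
st()"
```

```text
1.35 [ 0.4476 -0.0631  0.2391] [1.2 1.  0.4] 0.08483577191882229 [ 0.39  0.51 -0.52  2.06  0.39  0.68 -0.38]
[[ 1.     0.011  0.   ]
 [ 0.011 -1.     0.   ]
 [ 0.    -0.    -1.   ]]
```

Emit:
drive_tool --pt "0.085 0.03 0.03 0 0" --pt "0.085 0.062 0.06 0 0" --pt "0.085 0.062 0.078 -0.06 0" --pt "0.085 0.062 0.078 -0.12 0" --pt "0.085 0.062 0.078 -0.12 0"

```text
time_s: 1.98
position: [0.5061, 0.0126, 0.1158]
tcp_rot: [[1.0, 0.012, -0.01], [0.012, -1.0, -0.002], [-0.01, 0.002, -1.0]]
wrist_force: [-0.3, -0.5, 0.6]
grip_width: 0.0849
```

Run:
```python
from h import *
st()
snap('wrist','w1')
```

```text
1.975 [0.5061 0.0126 0.1158] [-0.3 -0.5  0.6] 0.0848859778626104 [ 0.1   0.76 -0.36  2.01  0.55  0.48 -0.66]
[[ 1.     0.012 -0.01 ]
 [ 0.012 -1.    -0.002]
 [-0.01   0.002 -1.   ]]
```

View pics/w1.png

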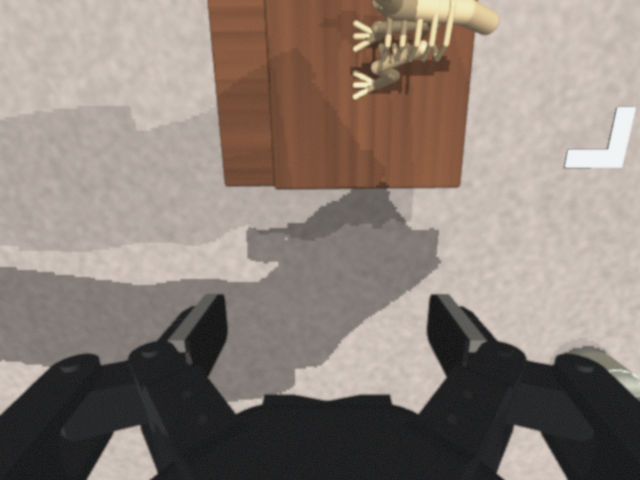

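Wrist view: the mount's near side edge runs (225,186)–(461,187), fingers are short of it, and a tape corner is at (610,165).

Run:
```python
from h import *
print(w('w1',225,186,.025),w('w1',461,187,.043),w('w1',609,149,0),w('w1',273,187,.043))
print(np.load('pics/w1.npz')['E'].round(3), px('w1',[.506,.0126,.11]))
```

```text
[0.43590197 0.05306601 0.025     ] [0.58501475 0.05667457 0.043     ] [0.70242233 0.07959408 0.        ] [0.47080235 0.05514287 0.043     ]
[[ 1.     0.015 -0.007  0.506]
 [ 0.012 -0.961 -0.275  0.082]
 [-0.011  0.275 -0.962  0.251]
 [ 0.     0.     0.     1.   ]] [329.25898683 300.72330093]
```

Emit:
drive_tool --pt "0.085 0 -0.02 0 0.18" --pt "0.085 0.004 -0.04 0 0.36" --pt "0.085 0.008 -0.04 0 0.54" --pt "0.085 0.008 -0.04 0 0.72" --pt "0.085 0.008 -0.04 0 0.9"

```text
time_s: 2.65
position: [0.5197, -0.0282, 0.1228]
tcp_rot: [[0.61, 0.792, 0.006], [0.792, -0.61, -0.002], [0.002, 0.006, -1.0]]
wrist_force: [-0.3, -0.3, -0.2]
grip_width: 0.0851
```

Emit:
drive_tool --pt "0.085 0 0 0 0.18" --pt "0.085 0 0 0 0.36" --pt "0.085 0 0 0 0.54" --pt "0.085 0 0 0 0.67" --pt "0.085 0 0 0 0.67"

```text
time_s: 3.28
position: [0.5192, -0.0282, 0.122]
tcp_rot: [[-0.007, 1.0, 0.005], [1.0, 0.007, -0.001], [-0.001, 0.005, -1.0]]
wrist_force: [0.7, 0.7, 0.8]
grip_width: 0.0851
```

Emit:
drive_tool --pt "0.085 0 0 -0.05 0" --pt "0.085 0 0 -0.09 0" --pt "0.085 0 0 -0.11 0" --pt "0.085 0 0.008 -0.11 0" --pt "0.085 0 0.016 -0.11 0"

```text
time_s: 3.9
position: [0.519, -0.0102, 0.0111]
tcp_rot: [[-0.009, 1.0, 0.003], [1.0, 0.009, 0.001], [0.0, 0.003, -1.0]]
wrist_force: [-0.1, 0.6, -0.1]
grip_width: 0.0851
```

Emit:
drive_tool --pt "0.085 0 0.008 0 0" --pt "0.085 0 0.016 0 0" --pt "0.085 0 0.024 0 0" --pt "0.085 0 0.03 0 0" --pt "0.085 0 0.034 0 0"

```text
time_s: 4.53
position: [0.5176, 0.023, 0.0094]
tcp_rot: [[-0.01, 1.0, -0.0], [1.0, 0.01, -0.001], [-0.001, -0.0, -1.0]]
wrist_force: [-0.1, -4.3, 3.7]
grip_width: 0.0851
```

Run:
```python
from h import *
st()
snap('top','t2',(195,160,325,300),4.2)
```

```text
4.525 [0.5176 0.023  0.0094] [-0.1 -4.3  3.7] 0.085119769922944 [ 0.23  1.02 -0.62  2.    1.22  0.56  0.29]
[[-0.01   1.    -0.   ]
 [ 1.     0.01  -0.001]
 [-0.001 -0.    -1.   ]]
```

View pics/t2.png

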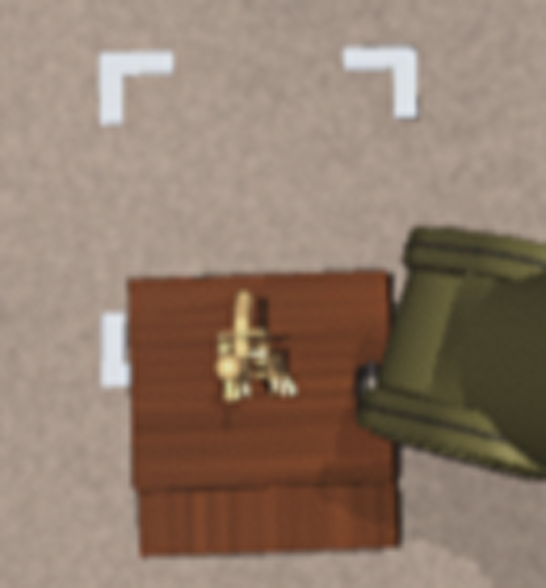

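Mount moved left, its corners in the crop now at (129,279), (390,270), (141,555), (399,545).

```bash
cat >> h.py <<'E'
def fit(obj,P):
    o=np.array(obj);P=np.array(P);oc=o.mean(0);pc=P.mean(0);a=o-oc;b=P-pc
    th=np.arctan2((a[:,0]*b[:,1]-a[:,1]*b[:,0]).sum(),(a*b).sum());R=np.array([[np.cos(th),-np.sin(th)],[np.sin(th),np.cos(th)]])
    t=pc-R@oc; print('pose',t.round(4),'th',th.round(3),'res mm',((P-(o@R.T+t))*1e3).round(1).tolist())
E
python3 - <<'E'
from h import *
A=lambda u,v,z:w('t2',195+u/4.2-.4,160+v/4.2-.4,z)[:2]
fit([[.075,.07],[.075,-.07],[-.039,.07],[-.075,.07],[-.075,-.07]],[A(129,279,.043),A(390,270,.043),A(134,488,.043),A(141,555,.025),A(399,545,.025)])
E
```

```text
pose [0.5096 0.1479] th 0.025 res mm [[-1.5, -0.0], [-1.4, 0.1], [0.7, -0.4], [0.9, -0.4], [1.4, 0.7]]
```

Emit:
drive_tool --pt "0.085 0 0.003 0.001 0" --pt "0.085 0 0.0055 0.001 0" --pt "0.085 0 0.0055 0.001 0" --pt "0.085 0 -0.015 0.001 0" --pt "0.085 0 -0.025 0.03 0"

```text
time_s: 5.2
position: [0.5165, -0.0022, 0.0383]
tcp_rot: [[-0.01, 1.0, -0.003], [1.0, 0.01, 0.001], [0.001, -0.003, -1.0]]
wrist_force: [-0.9, 0.1, 0.1]
grip_width: 0.0852
```

Emit:
drive_tool --pt "0.085 -0.03 0 0.03 0" --pt "0.085 -0.07 0 0.03 0" --pt "0.085 -0.105 0 0.03 0" --pt "0.085 -0.116 0.03 0.03 0" --pt "0.085 -0.116 0.07 0.03 0"

```text
time_s: 5.82
position: [0.4004, 0.0687, 0.0695]
tcp_rot: [[-0.01, 1.0, -0.001], [1.0, 0.01, 0.001], [0.001, -0.001, -1.0]]
wrist_force: [0.7, 0.8, -1.0]
grip_width: 0.0853
```

Emit:
drive_tool --pt "0.085 0 0.04 0 0" --pt "0.085 0 0.08 0 0" --pt "0.085 0 0.085 0 0" --pt "0.085 0 0.085 0 0"

```text
time_s: 6.32
position: [0.4013, 0.1535, 0.0694]
tcp_rot: [[-0.011, 1.0, -0.0], [1.0, 0.011, 0.001], [0.001, -0.0, -1.0]]
wrist_force: [-0.6, -0.6, 0.3]
grip_width: 0.0852
```

Emit:
drive_tool --pt "0.085 0 0 -0.04 0" --pt "0.085 0 0 -0.058 0" --pt "0.085 0.008 0 -0.058 0" --pt "0.085 0.016 0 -0.058 0" --pt "0.085 0.024 0 -0.058 0"

```text
time_s: 6.95
position: [0.425, 0.1514, 0.0111]
tcp_rot: [[-0.009, 1.0, -0.002], [1.0, 0.009, -0.0], [-0.0, -0.002, -1.0]]
wrist_force: [-2.8, 0.7, -1.2]
grip_width: 0.0848
```

Emit:
drive_tool --pt "0.085 0.01 0 0 0" --pt "0.085 0.02 0 0 0" --pt "0.085 0.03 0.001 0 0" --pt "0.085 0.04 0.001 0 0" --pt "0.085 0.05 0.001 0 0"

```text
time_s: 7.58
position: [0.4736, 0.152, 0.0111]
tcp_rot: [[-0.009, 1.0, -0.004], [1.0, 0.009, -0.001], [-0.001, -0.004, -1.0]]
wrist_force: [-4.6, 0.6, 2.5]
grip_width: 0.085
```

Emit:
drive_tool --pt "0.085 0.01 0 0 0" --pt "0.085 0.02 0 0 0" --pt "0.085 0.03 0 0 0" --pt "0.085 0.037 0 0 0" --pt "0.085 0.04 0 0 0"

```text
time_s: 8.2
position: [0.5151, 0.1527, 0.011]
tcp_rot: [[-0.009, 1.0, -0.001], [1.0, 0.009, -0.001], [-0.001, -0.001, -1.0]]
wrist_force: [-3.9, 0.1, 2.3]
grip_width: 0.085
```

Run:
```python
from h import *
st()
snap('top','t3',(195,160,325,300),4.2)
```

```text
8.2 [0.5151 0.1527 0.011 ] [-3.9  0.1  2.3] 0.08502634341685905 [-0.01  1.03 -0.63  1.95  1.15  0.59  0.13]
[[-0.009  1.    -0.001]
 [ 1.     0.009 -0.001]
 [-0.001 -0.001 -1.   ]]
```

View pics/t3.png

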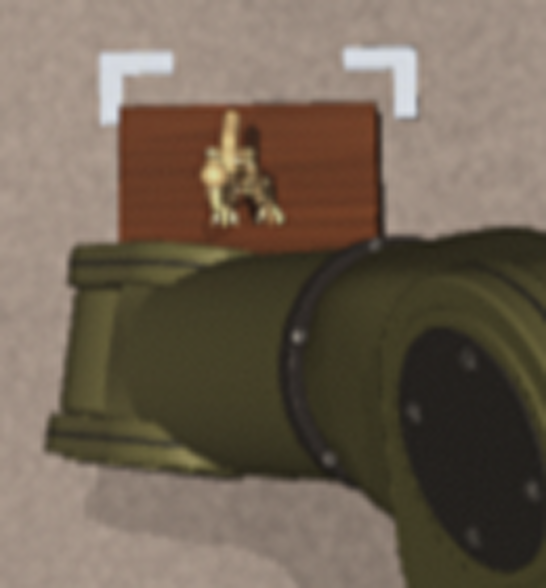

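Arm hides the near part; mount's far corners are at (120,106) and (378,101), tape inner corners at (123,74), (393,69).

Run:
```python
from h import *
A=lambda u,v,z:w('t3',195+u/4.2-.4,160+v/4.2-.4,z)[:2]
fit([[.075,.07],[.075,-.07]],[A(120,106,.043),A(378,101,.043)])
fit([[.081,.076],[.081,-.076]],[A(123,74,0),A(393,69,0)])
print(A(120,106,.043),A(120,225,.043))
```

```text
pose [0.601  0.1547] th 0.011 res mm [[0.0, -0.5], [-0.0, 0.5]]
pose [0.6209 0.1548] th 0.01 res mm [[0.0, -0.6], [-0.0, 0.6]]
[0.67519077 0.22498834] [0.61054679 0.2246501 ]
```

Emit:
drive_tool --pt "0.085 0.008 0 0 0" --pt "0.085 0.014 0 0 0" --pt "0.085 0.018 0 0 0" --pt "0.085 0.02 0 0 0" --pt "0.085 0.02 0 0 0"

```text
time_s: 8.88
position: [0.5361, 0.1539, 0.0113]
tcp_rot: [[-0.01, 1.0, 0.001], [1.0, 0.01, 0.0], [0.0, 0.001, -1.0]]
wrist_force: [0.1, -0.6, -1.4]
grip_width: 0.0852
```

Emit:
drive_tool --pt "0.085 -0.02 0 0 0" --pt "0.085 -0.05 0 0.03 0" --pt "0.085 -0.05 -0.06 0.08 0" --pt "0.085 -0.04 -0.12 0.12 0" --pt "0.085 -0.02 -0.18 0.15 0.1"

```text
time_s: 9.5
position: [0.5087, 0.0009, 0.148]
tcp_rot: [[-0.115, 0.993, 0.003], [0.993, 0.115, -0.0], [-0.0, 0.003, -1.0]]
wrist_force: [1.6, 0.5, -0.4]
grip_width: 0.0849
```

Emit:
drive_tool --pt "0 0.02 -0.06 0 0.1" --pt "0 0.04 -0.12 0 0.2" --pt "0 0.06 -0.18 0 0.2" --pt "0 0.08 -0.24 0 0.2"

```text
time_s: 10.0
position: [0.5879, -0.238, 0.1466]
tcp_rot: [[-0.304, 0.953, 0.002], [0.953, 0.304, -0.001], [-0.001, 0.002, -1.0]]
wrist_force: [1.0, 0.0, 0.2]
grip_width: 0.0117
```

Run:
```python
from h import *
st()
snap('wrist','w4')
snap('top','t4')
a=cv2.imread('pics/w4.png')
b=np.load('pics/t4.npz')['im'][160:300,195:325,::-1]
cv2.imwrite('pics/m4.png',np.hstack([cv2.resize(a,(440,330)),cv2.resize(b,None,fx=330/140,fy=330/140,interpolation=cv2.INTER_CUBIC)]))
crop('t4','c4',(195,160,325,300),4.2)
```

```text
10.0 [ 0.5879 -0.238   0.1466] [1.  0.  0.2] 0.011724302759435628 [ 0.77  0.97 -0.92  1.6   0.87  1.03  1.46]
[[-0.304  0.953  0.002]
 [ 0.953  0.304 -0.001]
 [-0.001  0.002 -1.   ]]
```

View pics/c4.png

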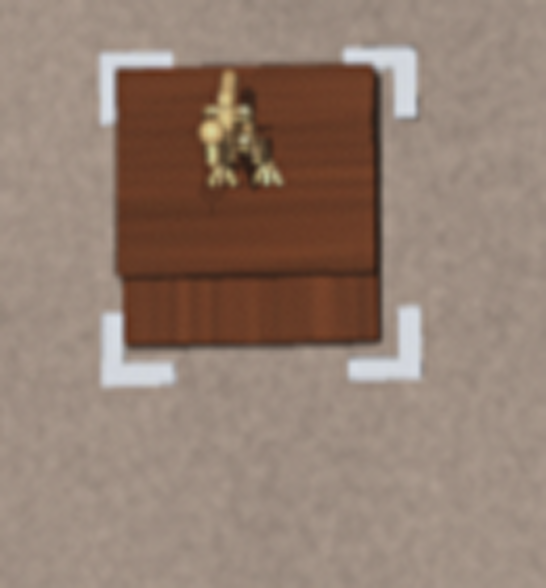

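View pics/w4.png

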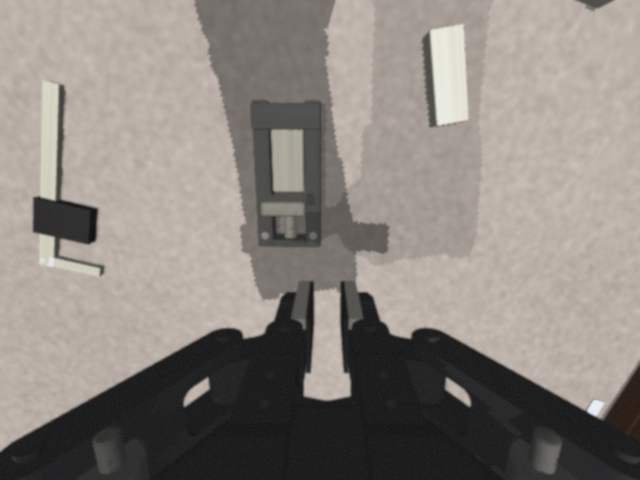

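Mount now sits inside the tape. Wrist view: holder outline (251,101)–(321,101)–(321,245)–(259,246), tab top (262–304, 202–216), bar (273–303, 130–192).

Run:
```python
from h import *
A=lambda u,v,z:w('t4',195+u/4.2-.4,160+v/4.2-.4,z)[:2]
fit([[.075,.07],[.075,-.07],[-.039,.07],[-.075,.07],[-.075,-.07]],[A(116,70,.043),A(377,66,.043),A(118,275,.043),A(125,346,.025),A(381,341,.025)])
fit([[.081,.076],[.081,-.076],[-.081,.076],[-.081,-.076]],[A(122,74,0),A(394,69,0),A(124,363,0),A(399,358,0)])
W=lambda u,v,z:w('w4',u,v,z)[:2]
fit([[-.048,-.025],[-.048,.025],[.062,.025],[.062,-.025]],[W(321,101,.022),W(251,101,.022),W(259,246,.02),W(321,245,.02)][0:4] if 0 else [W(251,101,.022),W(321,101,.022),W(321,245,.02),W(259,246,.02)])
print('tab',W(283,203,.055),W(283,215,.055),'bar',W(272,129,.018),W(304,129,.018),W(303,192,.018))
```

```text
pose [0.6217 0.1561] th 0.007 res mm [[-1.4, 0.7], [-1.4, -0.2], [1.3, -0.2], [0.5, -0.7], [0.9, 0.5]]
pose [0.6209 0.1547] th 0.011 res mm [[0.1, 0.1], [-0.1, 0.1], [0.2, -0.1], [-0.2, -0.1]]
pose [ 0.5474 -0.2816] th 0.306 res mm [[0.9, 0.5], [0.8, 0.3], [-1.3, -0.6], [-0.4, -0.2]]
tab [ 0.5669152  -0.27559927] [ 0.57484531 -0.27337378] bar [ 0.52386885 -0.30084546] [ 0.51668508 -0.27834403] [ 0.56149835 -0.26575135]
```

Emit:
drive_tool --pt "0 0.0125 -0.0265 0 0" --pt "0 0.0125 -0.0265 -0.05 0" --pt "0 0.0125 -0.0265 -0.09 0" --pt "0 0.0125 -0.0265 -0.11 0" --pt "0 0.0125 -0.0265 -0.11 0"

```text
time_s: 10.72
position: [0.599, -0.2616, 0.0352]
tcp_rot: [[-0.305, 0.952, -0.001], [0.952, 0.305, 0.0], [0.001, -0.001, -1.0]]
wrist_force: [0.7, 0.5, 0.7]
grip_width: -0.0001
```

Emit:
drive_tool --pt "0 -0.006 -0.0018 0 0" --pt "0 -0.012 -0.0036 0 0" --pt "0 -0.018 -0.0055 0 0" --pt "0 -0.024 -0.0073 0 0" --pt "0 -0.03 -0.0092 0 0"

```text
time_s: 11.35
position: [0.5703, -0.271, 0.0369]
tcp_rot: [[-0.305, 0.952, 0.003], [0.952, 0.305, 0.0], [-0.001, 0.003, -1.0]]
wrist_force: [4.3, 0.2, 2.9]
grip_width: 0.0002
```

Emit:
drive_tool --pt "0 -0.006 -0.0018 0 0" --pt "0 -0.012 -0.0036 0 0" --pt "0 -0.017 -0.0052 0 0" --pt "0 -0.021 -0.0064 0 0"

```text
time_s: 11.85
position: [0.5485, -0.2774, 0.0362]
tcp_rot: [[-0.305, 0.952, 0.001], [0.952, 0.305, 0.0], [-0.0, 0.001, -1.0]]
wrist_force: [5.4, 1.7, 4.0]
grip_width: 0.0001
```

```bash
python3 -c "
from h import *
s=st();d=s['position'][:2]-np.array([.5477,-.281]);print(d@[.954,.3],d@[-.3,.954])"
```

```text
11.85 [ 0.5485 -0.2774  0.0362] [5.4 1.7 4. ] 8.281524706437181e-05 [ 0.82  1.09 -0.82  1.7   1.04  0.85  1.4 ]
[[-0.305  0.952  0.001]
 [ 0.952  0.305  0.   ]
 [-0.     0.001 -1.   ]]
0.0018465279073040007 0.0032165477043763014
```

Continue slowly to the stop, until the force rises.

Emit:
drive_tool --pt "0 -0.002 -0.0006 0 0" --pt "0 -0.003 -0.001 0 0"

```text
time_s: 12.1
position: [0.546, -0.2781, 0.0361]
tcp_rot: [[-0.305, 0.952, 0.002], [0.952, 0.305, 0.001], [0.0, 0.002, -1.0]]
wrist_force: [6.9, 1.5, 1.5]
grip_width: 0.0005
```

Emit:
drive_tool --pt "0 -0.001 -0.0003 0 0" --pt "0 -0.002 -0.0006 0 0"

```text
time_s: 12.35
position: [0.5458, -0.2781, 0.0362]
tcp_rot: [[-0.306, 0.952, 0.005], [0.952, 0.306, 0.002], [0.0, 0.006, -1.0]]
wrist_force: [10.5, 1.1, -0.3]
grip_width: 0.0001
```

Emit:
drive_tool --pt "0 -0.001 -0.0003 0 0" --pt "0 -0.001 -0.0003 0 0"

```text
time_s: 12.6
position: [0.5458, -0.2781, 0.0362]
tcp_rot: [[-0.306, 0.952, 0.007], [0.952, 0.306, 0.002], [0.0, 0.007, -1.0]]
wrist_force: [11.6, 1.5, -2.2]
grip_width: 0.0002
```

```bash
python3 -c "
from h import *
s=st();d=s['position'][:2]-np.array([.5477,-.281]);print(d@[.954,.3],d@[-.3,.954])"
```

```text
12.6 [ 0.5458 -0.2781  0.0362] [11.6  1.5 -2.2] 0.00018050129748172194 [ 0.83  1.09 -0.82  1.71  1.05  0.84  1.39]
[[-0.306  0.952  0.007]
 [ 0.952  0.306  0.002]
 [ 0.     0.007 -1.   ]]
-0.0009051200782199562 0.0033095019926129756
```

Emit:
drive_tool --pt "0 0.016 0.005 0 0" --pt "0 0.032 0.01 0 0" --pt "0 0.052 0.016 0 0" --pt "0 0.052 0.016 0.05 0" --pt "0.05 0.052 0.016 0.085 0"

```text
time_s: 13.22
position: [0.5915, -0.2636, 0.1205]
tcp_rot: [[-0.305, 0.952, -0.007], [0.952, 0.305, -0.0], [0.002, -0.007, -1.0]]
wrist_force: [0.4, -0.0, 0.5]
grip_width: 0.0173
```

Emit:
drive_tool --pt "0.05 -0.04 -0.015 0 0" --pt "0.05 -0.08 -0.03 0 0" --pt "0.05 -0.115 -0.04 0 0" --pt "0.05 -0.115 -0.04 0 0"

```text
time_s: 13.72
position: [0.4724, -0.3058, 0.1189]
tcp_rot: [[-0.302, 0.953, -0.011], [0.953, 0.302, -0.001], [0.002, -0.011, -1.0]]
wrist_force: [0.9, -0.0, -0.2]
grip_width: 0.0501
```

Run:
```python
from h import *
st()
snap('wrist','w5')
```

```text
13.725 [ 0.4724 -0.3058  0.1189] [ 0.9 -0.  -0.2] 0.050116753525137066 [ 0.98  0.94 -0.9   1.83  0.95  0.89  1.49]
[[-0.302  0.953 -0.011]
 [ 0.953  0.302 -0.001]
 [ 0.002 -0.011 -1.   ]]
```

View pics/w5.png

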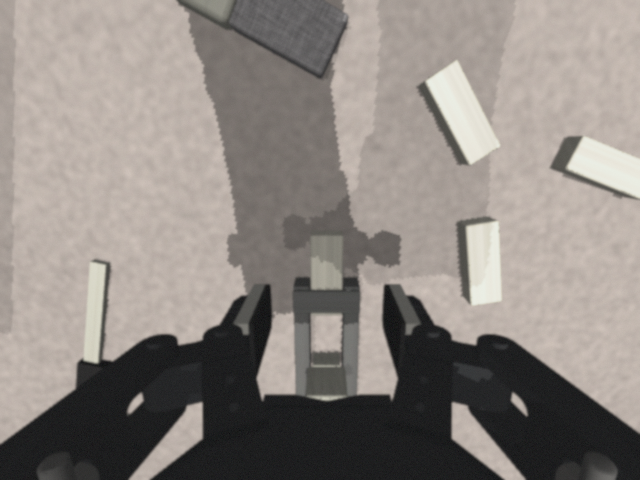

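Bar stands out of the mouth: front edge (310–343, 235), mouth edge at row ~280; bar3 clear to the right at (484,262).

Run:
```python
from h import *
P=[w('w5',*a)[:2] for a in((310,236,.018),(343,236,.018),(327,236,.018),(327,290,.018),(327,279,.024))]
e=np.array([.954,.3])
print(np.round(P,4)); print(P[2]+.019*e, np.linalg.norm(P[1]-P[0]))
```

```text
[[ 0.4691 -0.3191]
 [ 0.462  -0.2965]
 [ 0.4654 -0.3075]
 [ 0.5055 -0.2948]
 [ 0.4948 -0.2982]]
[ 0.48355631 -0.30175781] 0.02377027426447105
```

Emit:
drive_tool --pt "0.05 0.008 0.003 -0.05 0" --pt "0.05 0.008 0.003 -0.09 0" --pt "0.05 0.008 0.003 -0.108 0" --pt "0.05 0.008 0.003 -0.108 0" --pt "0.01 0.008 0.003 -0.108 0"

```text
time_s: 14.4
position: [0.4884, -0.3003, 0.0142]
tcp_rot: [[-0.305, 0.952, 0.002], [0.952, 0.305, -0.0], [-0.001, 0.002, -1.0]]
wrist_force: [-0.4, 0.9, 0.7]
grip_width: 0.0328
```

Emit:
drive_tool --pt "0.01 0 0 0 0" --pt "0.01 0 0 0 0" --pt "0.01 0 0 0 0"

```text
time_s: 14.78
position: [0.4885, -0.3006, 0.0147]
tcp_rot: [[-0.305, 0.952, 0.003], [0.952, 0.305, -0.001], [-0.002, 0.002, -1.0]]
wrist_force: [-0.5, 0.9, 7.1]
grip_width: 0.0221
```

Emit:
drive_tool --pt "0.01 -0.008 -0.0025 0 0" --pt "0.01 -0.02 -0.0063 0 0" --pt "0.01 -0.032 -0.01 0 0" --pt "0.01 -0.044 -0.0138 0 0" --pt "0.01 -0.05 -0.0157 0.01 0"

```text
time_s: 15.4
position: [0.4352, -0.3166, 0.0229]
tcp_rot: [[-0.304, 0.953, -0.003], [0.953, 0.304, -0.0], [0.001, -0.003, -1.0]]
wrist_force: [-0.1, -0.1, 0.2]
grip_width: 0.0225
```

Emit:
drive_tool --pt "0.01 0 0 0.04 0" --pt "0.01 0 0 0.06 0" --pt "0.01 0 0 0.06 0"

```text
time_s: 15.78
position: [0.4372, -0.3168, 0.0842]
tcp_rot: [[-0.304, 0.953, 0.001], [0.953, 0.304, -0.002], [-0.002, 0.001, -1.0]]
wrist_force: [1.5, -0.3, -1.1]
grip_width: 0.0222
```

Emit:
drive_tool --pt "0.01 0.005 0.03 0.01 -0.17" --pt "0.01 0.01 0.06 0.01 -0.34" --pt "0.01 0.015 0.09 0.01 -0.51" --pt "0.01 0.02 0.12 0.01 -0.68" --pt "0.01 0.025 0.15 0.01 -0.85"

```text
time_s: 16.4
position: [0.4611, -0.1655, 0.0919]
tcp_rot: [[0.519, 0.855, -0.003], [0.855, -0.519, 0.0], [-0.001, -0.002, -1.0]]
wrist_force: [-0.7, 0.2, -1.0]
grip_width: 0.0223
```

Emit:
drive_tool --pt "0.01 0.003 0.04 0 -0.17" --pt "0.01 0.006 0.08 0 -0.34" --pt "0.01 0.008 0.12 0 -0.51" --pt "0.01 0.008 0.15 0 -0.68" --pt "0.01 0.008 0.177 0 -0.85"

```text
time_s: 17.02
position: [0.4693, 0.0117, 0.0921]
tcp_rot: [[0.985, 0.175, -0.002], [0.175, -0.985, -0.001], [-0.002, 0.0, -1.0]]
wrist_force: [0.5, 0.6, -1.2]
grip_width: 0.0224
```

Emit:
drive_tool --pt "0.01 0 0 -0.02 -0.17" --pt "0.01 0 0 -0.04 -0.17" --pt "0.01 0 0 -0.06 -0.17" --pt "0.01 0 0 -0.06 -0.17"

```text
time_s: 17.52
position: [0.4686, 0.0105, 0.0314]
tcp_rot: [[1.0, 0.012, -0.004], [0.012, -1.0, -0.002], [-0.004, 0.002, -1.0]]
wrist_force: [-0.7, 0.3, 0.1]
grip_width: 0.0222
```

Emit:
drive_tool --pt "0.01 0 0 -0.008 0" --pt "0.01 0 0 -0.014 0" --pt "0.01 0 0 -0.016 0" --pt "0.01 0 0 -0.017 0" --pt "0.01 0 0 -0.017 0"

```text
time_s: 18.15
position: [0.4704, 0.011, 0.0161]
tcp_rot: [[1.0, 0.011, 0.0], [0.011, -1.0, 0.0], [0.0, -0.0, -1.0]]
wrist_force: [1.0, -0.5, -0.6]
grip_width: 0.0223
```

Emit:
drive_tool --pt "0.01 0 0 -0.001 0" --pt "0.01 0 0 -0.0015 0" --pt "0.01 0 0 -0.002 0" --pt "0.01 0 0 -0.002 0"

```text
time_s: 18.65
position: [0.4704, 0.011, 0.0146]
tcp_rot: [[1.0, 0.011, 0.001], [0.011, -1.0, -0.0], [0.001, 0.0, -1.0]]
wrist_force: [-0.0, -0.3, 8.3]
grip_width: 0.0222
```

Contact. Release slowly, raise, and turn for the end-grip.

Emit:
drive_tool --pt "0.04 0 0 0.0005 0" --pt "0.05 0 0 0.001 0" --pt "0.05 0 0 0.001 0" --pt "0.05 0 0 0.04 0" --pt "0.05 0 0 0.09 0"

```text
time_s: 19.27
position: [0.4695, 0.0109, 0.1042]
tcp_rot: [[1.0, 0.012, -0.003], [0.012, -1.0, -0.001], [-0.003, 0.001, -1.0]]
wrist_force: [0.8, -0.2, -0.5]
grip_width: 0.0498
```

Emit:
drive_tool --pt "0.085 0 0 0.01 0.18" --pt "0.085 0 0 0.02 0.36" --pt "0.085 0 0 0.02 0.54" --pt "0.085 0 0 0.02 0.72" --pt "0.085 0 0 0.02 0.9"

```text
time_s: 19.9
position: [0.4701, 0.0107, 0.1239]
tcp_rot: [[0.609, 0.793, -0.0], [0.793, -0.609, -0.0], [-0.0, -0.0, -1.0]]
wrist_force: [0.3, -0.2, -0.4]
grip_width: 0.0851
```

Emit:
drive_tool --pt "0.085 0 0 0 0.18" --pt "0.085 0 0 0 0.36" --pt "0.085 0 -0.009 0 0.54" --pt "0.085 0 -0.009 0 0.67" --pt "0.085 0 -0.009 0 0.67"

```text
time_s: 20.52
position: [0.47, 0.0017, 0.1237]
tcp_rot: [[-0.008, 1.0, -0.001], [1.0, 0.008, 0.0], [0.0, -0.001, -1.0]]
wrist_force: [0.3, -0.3, -0.1]
grip_width: 0.085
```

Run:
```python
from h import *
st()
snap('wrist','w6')
```

```text
20.525 [0.47   0.0017 0.1237] [ 0.3 -0.3 -0.1] 0.08497206672177576 [ 0.4   0.83 -0.84  2.11  1.03  0.7   0.43]
[[-0.008  1.    -0.001]
 [ 1.     0.008  0.   ]
 [ 0.    -0.001 -1.   ]]
```

View pics/w6.png

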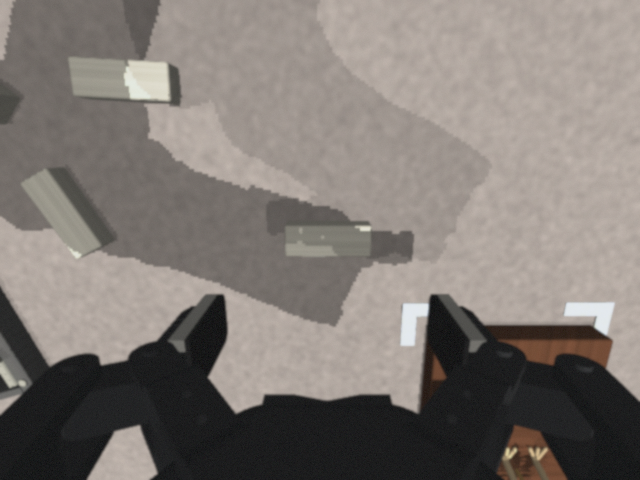

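Run:
```python
from h import *
for a in((285,225),(371,222),(285,257),(371,257),(328,241)):print(a,w('w6',*a,.018).round(4))
for y in(.033,-.031):
  for x in(.458,.482): print(px('w6',[x,y,.018]),px('w6',[x,y,.0]))
crop('w6','c6',(260,200,440,280),4)
```

```text
(285, 225) [ 0.4572 -0.029   0.018 ]
(371, 222) [0.4545 0.0335 0.018 ]
(285, 257) [ 0.4818 -0.0296  0.018 ]
(371, 257) [0.4813 0.0347 0.018 ]
(328, 241) [0.4691 0.0024 0.018 ]
[370.10703067 226.68178214] [367.23583109 221.22034056]
[368.74417435 257.86471562] [366.02899304 250.54614488]
[282.28535718 226.0551555 ] [285.15530728 220.62991299]
[283.18108021 257.28268298] [285.92472402 249.99500572]
```

View pics/c6.png

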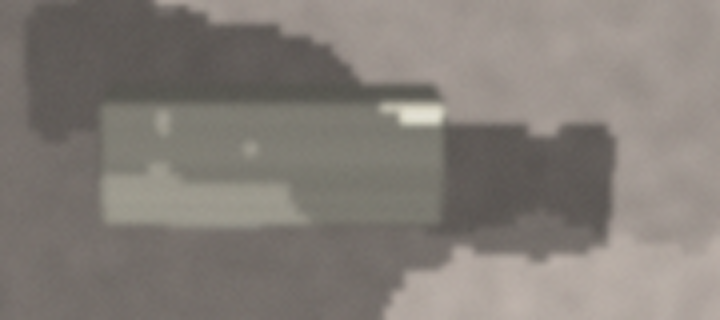

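Emit:
drive_tool --pt "0.085 0 0.001 -0.05 0" --pt "0.085 0 0.001 -0.09 0" --pt "0.085 0 0.001 -0.11 0" --pt "0.085 0 0.001 -0.11 0" --pt "0.05 0 0.001 -0.11 0"

```text
time_s: 21.2
position: [0.4707, 0.0033, 0.0147]
tcp_rot: [[-0.009, 1.0, 0.001], [1.0, 0.009, 0.0], [0.0, 0.001, -1.0]]
wrist_force: [0.5, -0.3, 0.5]
grip_width: 0.0694
```

Emit:
drive_tool --pt "0.05 0 0 0 0" --pt "0.05 0 0 0 0" --pt "0.05 0 0 0 0"

```text
time_s: 21.58
position: [0.4709, 0.0032, 0.0156]
tcp_rot: [[-0.01, 1.0, 0.002], [1.0, 0.01, 0.0], [0.0, 0.002, -1.0]]
wrist_force: [-0.9, -0.6, 4.8]
grip_width: 0.0616
```

Emit:
drive_tool --pt "0.05 0 0 0.03 0" --pt "0.05 0 0 0.075 0" --pt "0.05 0 0.05 0.085 0" --pt "0.05 0 0.1 0.085 0" --pt "0.05 0 0.15 0.085 0"

```text
time_s: 22.2
position: [0.4708, 0.1543, 0.1004]
tcp_rot: [[-0.009, 1.0, 0.002], [1.0, 0.009, 0.001], [0.001, 0.002, -1.0]]
wrist_force: [0.6, -0.4, -0.8]
grip_width: 0.0618
```

Emit:
drive_tool --pt "0.05 0.03 0 0 0" --pt "0.05 0.06 0 0 0" --pt "0.05 0.085 0 0 0" --pt "0.05 0.092 0 0 0" --pt "0.05 0.092 0 0 0"

```text
time_s: 22.82
position: [0.5618, 0.1529, 0.0994]
tcp_rot: [[-0.01, 1.0, -0.0], [1.0, 0.01, 0.0], [0.0, -0.0, -1.0]]
wrist_force: [-0.4, -0.4, -0.6]
grip_width: 0.0614
```

Emit:
drive_tool --pt "0.05 0 0 -0.02 0" --pt "0.05 0 0 -0.03 0" --pt "0.05 0 0 -0.03 0"

```text
time_s: 23.2
position: [0.5609, 0.1526, 0.0675]
tcp_rot: [[-0.011, 1.0, -0.003], [1.0, 0.011, -0.001], [-0.001, -0.003, -1.0]]
wrist_force: [-0.4, 0.2, -1.3]
grip_width: 0.0616
```

Emit:
drive_tool --pt "0.05 0.0035 0.002 0 0" --pt "0.05 0.0035 0.002 -0.012 0" --pt "0.05 0.0035 0.002 -0.02 0" --pt "0.05 0.0035 0.002 -0.022 0" --pt "0.05 0.0035 0.002 -0.022 0"

```text
time_s: 23.82
position: [0.5656, 0.155, 0.0467]
tcp_rot: [[-0.01, 1.0, -0.0], [1.0, 0.01, 0.0], [0.0, -0.0, -1.0]]
wrist_force: [0.8, 0.3, -0.6]
grip_width: 0.0616
```

Run:
```python
from h import *
st()
snap('wrist','w7')
snap('scene','s7')
a=np.load('pics/w7.npz')['im'][150:480,130:530,::-1]; b=np.load('pics/s7.npz')['im'][130:260,300:480,::-1]
a=cv2.resize(a,None,fx=1.05,fy=1.05); b=cv2.resize(b,(380,274),interpolation=cv2.INTER_CUBIC)
o=np.zeros((600,800,3),np.uint8);o[:a.shape[0],:a.shape[1]]=a;o[:274,420:]=b
cv2.imwrite('pics/m7.png',o[:350])
```

```text
23.825 [0.5656 0.155  0.0467] [ 0.8  0.3 -0.6] 0.061579644734873054 [ 0.07  1.03 -0.75  1.79  1.01  0.76  0.34]
[[-0.01  1.   -0.  ]
 [ 1.    0.01  0.  ]
 [ 0.   -0.   -1.  ]]
```

Emit:
drive_tool --pt "0.05 -0.0005 0 -0.003 0" --pt "0.05 -0.0005 0 -0.0045 0" --pt "0.05 -0.0005 0 -0.005 0" --pt "0.05 -0.0005 0 -0.005 0"

```text
time_s: 24.42
position: [0.5653, 0.155, 0.0419]
tcp_rot: [[-0.01, 1.0, -0.0], [1.0, 0.01, 0.0], [0.0, -0.0, -1.0]]
wrist_force: [-0.2, -0.4, -1.2]
grip_width: 0.0617
```

Emit:
drive_tool --pt "0.05 0 0 -0.0005 0" --pt "0.05 0 0 -0.0005 0"

```text
time_s: 24.68
position: [0.5653, 0.155, 0.0415]
tcp_rot: [[-0.01, 1.0, 0.0], [1.0, 0.01, 0.0], [0.0, 0.0, -1.0]]
wrist_force: [-0.4, -0.3, -0.6]
grip_width: 0.0616
```

Emit:
drive_tool --pt "0.05 0 0 -0.0005 0" --pt "0.05 0 0 -0.001 0" --pt "0.05 0 0 -0.001 0"

```text
time_s: 25.05
position: [0.5653, 0.155, 0.0407]
tcp_rot: [[-0.01, 1.0, 0.0], [1.0, 0.01, 0.0], [0.0, 0.0, -1.0]]
wrist_force: [-1.6, -1.4, 3.1]
grip_width: 0.0615
```

Run:
```python
from h import *
st()
snap('wrist','w7')
snap('scene','s7')
a=np.load('pics/w7.npz')['im'][150:480,130:530,::-1]; b=np.load('pics/s7.npz')['im'][130:260,300:480,::-1]
a=cv2.resize(a,None,fx=1.05,fy=1.05); b=cv2.resize(b,(380,274),interpolation=cv2.INTER_CUBIC)
o=np.zeros((600,800,3),np.uint8);o[:a.shape[0],:a.shape[1]]=a;o[:274,420:]=b
cv2.imwrite('pics/m7.png',o[:350])
```

```text
25.05 [0.5653 0.155  0.0407] [-1.6 -1.4  3.1] 0.06148725153218037 [ 0.06  1.04 -0.75  1.79  1.02  0.75  0.33]
[[-0.01  1.    0.  ]
 [ 1.    0.01  0.  ]
 [ 0.    0.   -1.  ]]
```

View pics/m7.png

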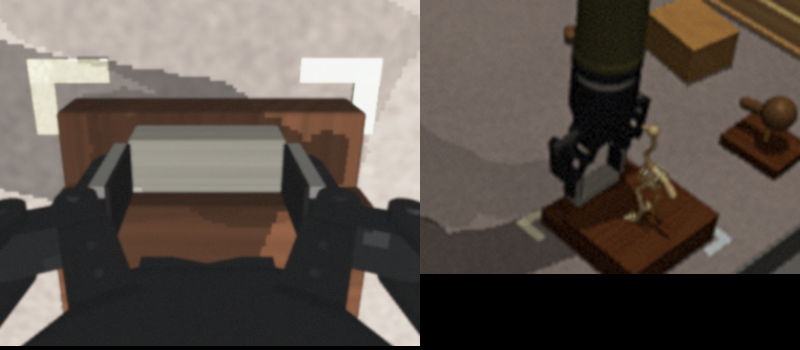

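Run:
```python
from h import *
f=lambda u,v,z:w('w7',130+u/1.05,150+v/1.05,z).round(4)[:2]
print('bar front',f(208,138,.043),'bar rear',f(208,192,.043),'ends',f(131,165,.043),f(285,165,.043))
print('ledge front top',f(75,111,.025),f(352,111,.025), 'ledge front bottom',f(70,100,0))
for x in (.5463,.5825): print(x,(px('w7',[x,.22,.025 if x<.56 else .043])-[130,150])*1.05)
im=np.load('pics/w7.npz')['im']
for u in(75,352): print([im[int(150+v/1.05),int(130+u/1.05)].sum() for v in range(96,124,2)],[im[int(150+v/1.05),int(130+u/1.05)].sum() for v in range(170,215,3)])
print([im[int(150+v/1.05),int(130+208/1.05)].sum() for v in range(120,216,3)])
```

```text
bar front [0.5509 0.155 ] bar rear [0.5754 0.1553] ends [0.5632 0.1236] [0.5626 0.1868]
ledge front top [0.5461 0.0959] [0.545  0.2193] ledge front bottom [0.5487 0.0842]
0.5463 [353.28889983 113.77529834]
0.5825 [359.68102022 208.04694148]
[np.uint64(405), np.uint64(344), np.uint64(175), np.uint64(120), np.uint64(124), np.uint64(119), np.uint64(128), np.uint64(126), np.uint64(144), np.uint64(181), np.uint64(182), np.uint64(182), np.uint64(192), np.uint64(186)] [np.uint64(200), np.uint64(198), np.uint64(195), np.uint64(199), np.uint64(196), np.uint64(144), np.uint64(111), np.uint64(110), np.uint64(104), np.uint64(134), np.uint64(151), np.uint64(110), np.uint64(102), np.uint64(105), np.uint64(108)]
[np.uint64(430), np.uint64(438), np.uint64(481), np.uint64(440), np.uint64(248), np.uint64(164), np.uint64(135), np.uint64(134), np.uint64(178), np.uint64(237), np.uint64(266), np.uint64(276), np.uint64(278), np.uint64(270)] [np.uint64(273), np.uint64(272), np.uint64(269), np.uint64(272), np.uint64(276), np.uint64(266), np.uint64(143), np.uint64(135), np.uint64(111), np.uint64(115), np.uint64(107), np.uint64(102), np.uint64(106), np.uint64(105), np.uint64(109)]
[np.uint64(175), np.uint64(180), np.uint64(296), np.uint64(315), np.uint64(324), np.uint64(330), np.uint64(324), np.uint64(420), np.uint64(449), np.uint64(452), np.uint64(444), np.uint64(442), np.uint64(442), np.uint64(458), np.uint64(458), np.uint64(458), np.uint64(441), np.uint64(441), np.uint64(432), np.uint64(431), np.uint64(450), np.uint64(442), np.uint64(446), np.uint64(441), np.uint64(348), np.uint64(128), np.uint64(130), np.uint64(125), np.uint64(135), np.uint64(149), np.uint64(162), np.uint64(167)]
```

Bar is centred on the ledge (centre about (0.563, 0.155), ledge middle about (0.564, 0.155)) and bearing on it at 3 N. Release and withdraw.

Emit:
drive_tool --pt "0.065 0 0 0.0005 0" --pt "0.075 0 0 0.001 0" --pt "0.08 0 0 0.001 0" --pt "0.08 0 0 0.004 0" --pt "0.08 0 0 0.015 0"

```text
time_s: 25.78
position: [0.5649, 0.1548, 0.0555]
tcp_rot: [[-0.01, 1.0, -0.001], [1.0, 0.01, -0.0], [-0.0, -0.001, -1.0]]
wrist_force: [0.4, -0.6, 0.6]
grip_width: 0.08
```

Emit:
drive_tool --pt "0.08 0 0 0.03 0" --pt "0.08 -0.01 0 0.06 0" --pt "0.08 -0.05 -0.02 0.1 0" --pt "0.08 -0.07 -0.06 0.13 0" --pt "0.08 -0.08 -0.12 0.14 0"

```text
time_s: 26.4
position: [0.4854, 0.0363, 0.1983]
tcp_rot: [[-0.015, 1.0, 0.005], [1.0, 0.015, 0.002], [0.001, 0.005, -1.0]]
wrist_force: [1.3, -1.2, -0.2]
grip_width: 0.0801
```

Emit:
drive_tool --pt "0.08 0 -0.06 0 0" --pt "0.08 0.02 -0.12 0 0" --pt "0.08 0.02 -0.12 0 0" --pt "0.08 0.02 -0.12 0 0" --pt "0.08 0.02 -0.12 0 0"

```text
time_s: 27.02
position: [0.5052, -0.083, 0.196]
tcp_rot: [[-0.014, 1.0, 0.001], [1.0, 0.014, 0.001], [0.001, 0.001, -1.0]]
wrist_force: [0.6, 0.1, 0.1]
grip_width: 0.0803
```

Run:
```python
from h import *
from scipy import ndimage
st(); snap('top','t9'); snap('scene','s9')
im=np.load('pics/t9.npz')['im'].astype(int); im4=np.load('pics/t4.npz')['im'].astype(int)
# bar blob: bright pixels inside the base area
m=(im[225:243,226:285].min(2)>110)
l,n=ndimage.label(m); k=np.argmax(ndimage.sum(m,l,range(1,n+1)))+1
v,u=np.where(l==k); v=v+225;u=u+226
r=cv2.minAreaRect(np.c_[u,v].astype(np.float32)); print('px',r,len(u)); print('bar centre',w('t9',*r[0],.043))
print('expected px corners',[px('t9',[x,y,.043]).round(1) for x in(.551,.575) for y in(.123,.187)])
for nm,(u0,v0,u1,v1) in dict(mount=(215,170,300,225),jar=(350,145,390,185),holder=(420,205,470,265),skull=(130,180,180,230),carton=(90,260,175,355),caliper=(490,170,535,250),brush=(465,310,565,350),bars=(360,260,450,335)).items():
    t0=(np.load('pics/top0.npz')['im'].astype(int) if nm!='mount' else im4)[v0:v1,u0:u1]
    d=abs(im[v0:v1,u0:u1]-t0).max(2); print(nm,(d>50).sum(),d.mean().round(1), end=' | ')
```

```text
27.025 [ 0.5052 -0.083   0.196 ] [0.6 0.1 0.1] 0.0803148087406023 [ 0.63  0.77 -0.96  1.93  0.81  0.89  0.83]
[[-0.014  1.     0.001]
 [ 1.     0.014  0.001]
 [ 0.001  0.001 -1.   ]]
px ((254.0, 233.0), (10.0, 28.0), 90.0) 316
bar centre [0.56497676 0.15519723 0.043     ]
expected px corners [array([268.3, 239.1]), array([239.8, 239.3]), array([268.3, 228.4]), array([239.9, 228.7])]
mount 0 3.2 | jar 0 18.3 | holder 823 33.0 | skull 0 14.4 | carton 0 17.8 | caliper 0 17.1 | brush 3471 75.5 | bars 4043 59.7 |
```

Run:
```python
from h import *
for a,b in(('top0','t9'),('scene0','s9'),('top0','t4')):
    A=np.load(f'pics/{a}.npz')['im'];B=np.load(f'pics/{b}.npz')['im']
    R=dict(brush=(470,315,562,346),bar1=(366,313,400,331),bar2=(415,306,449,337),bar3=(393,264,420,298),caliper=(498,175,530,243)) if a=='top0' else dict(brush=(75,262,170,310),bar1=(228,222,258,244),bar2=(187,246,219,265),bar3=(226,255,260,276),holder=(205,292,262,336),jar=(330,295,360,335))
    for n,(u0,v0,u1,v1) in R.items():
        r=cv2.matchTemplate(B[v0-10:v1+10,u0-10:u1+10],A[v0:v1,u0:u1],cv2.TM_CCOEFF_NORMED);_,m,_,p=cv2.minMaxLoc(r);print(b,n,round(m,2),p[0]-10,p[1]-10)
```

```text
t9 brush 0.31 -10 7
t9 bar1 0.98 0 0
t9 bar2 0.32 -5 6
t9 bar3 0.22 10 -10
t9 caliper 1.0 0 0
s9 brush 0.95 0 0
s9 bar1 0.95 0 0
s9 bar2 0.85 0 1
s9 bar3 0.81 0 1
s9 holder 0.83 0 0
s9 jar 1.0 0 0
t4 brush 0.5 0 0
t4 bar1 1.0 0 0
t4 bar2 0.94 0 0
t4 bar3 0.97 0 0
t4 caliper 0.06 10 -10
```

```bash
python3 -c "
from h import *
print(manip.finish_job())"
```

```text
the job is handed in; nothing more can be done
None
```

I did the whole job in the order asked and handed it in at about 27 s; the interface gave no verdict.

**What I did**
- **Mount:** I pushed it by its base, first sideways and then forward. It sits about 1 mm and 0.004 rad off the tape rectangle, with no sign of contact with the skeleton.
- **Ejector and bar:** I pushed the tab to its stop, where the force rose to about 11 N and the tab stopped moving. I then drew the bar right out and laid it flat at about (0.47, 0.00). After letting go, I took it again by its two ends.
- **Placing:** I lowered the bar onto the ledge until it bore on it with about 3 N, then let go and moved clear.

**Last checks**
- **Bar:** measured centre (0.565, 0.155), against a ledge middle of about (0.564, 0.155). It lies along the step.
- **Mount:** unchanged in the top view since it was placed.
- **Bystanders:** the jar, skull, carton, caliper, brush and bar1 matched their starting images with no shift.
- **Poor matches:** in the last top view the arm seemed to cover the brush and two of the look-alike bars, so their matches there failed. In the scene view the brush showed no shift and the two bars matched within 1 pixel, though less closely (0.81–0.85). I put that down to shadow.
- **Not viewed:** the final pictures were checked by code only, because I had used all 12 viewings.

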